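Open the spectrophotometer's sample compartment by its hidden release

TASK

The lid of the spectrophotometer's sample compartment is latched shut. Run a fingertip lightly along the plain edge strip in front of the lid until it finds the release groove, then press the catch inside the groove so that the lid springs up by itself, and take the hand away, leaving the lid standing open. Do not pull or push the lid by hand, be gentle with the instrument, and leave everything else where it stands.

Things in the scene. Friction and masses are not known exactly. Their poses are not given: they have to be found in the camera images.
- spectro: the spectrophotometer, beige on a blue plinth, fixed: 490 deep (x), 480 wide (y), 205 mm high at the rear. Origin: centre of its underside; x points from its front (robot's side) to its rear, y to its left, z up. From front to rear: front deck, edge strip, lid, rear hump. Wings 164 mm high close off strip and lid beyond 112 mm left and right of the middle
- deck_mid (a point): middle of the front deck's top: 103 mm deep (x), 480 mm wide, 135 mm above the bench
- strip_mid (a point): middle of the edge strip's top face (axes as the instrument's), 120 mm in front of the instrument's origin, 160 mm above the bench. Beige and level, it runs along y for 224 mm between the wings (4 mm higher), is 40 mm wide (x) and stands 25 mm above the deck. The release groove is somewhere along it: its centre is up to 55 mm left or right of this point
- catch (a joint): the catch in the groove, 0 at rest, 0.33 rad at its stop; springs back. The groove is a gap in the strip 46 mm long (y), open to the front and above; 11 mm below the strip's top lies the smooth beige paddle, 41 mm long, from 14 mm in front of to 18 mm behind the strip's centre line. Pressed down on that line by 5 mm (0.2 rad, 3 to 8 N) it frees the lid; 7.5 mm is the stop
- lid (a joint): the compartment lid, light blue with a dark window, 213 deep x 216 wide mm, top flush with the strip: 0 shut, 1.25 rad wide open. Hinged along its rear edge; once released its spring raises it in about 3 s, the front edge swinging up and away from the robot, and it stays up
- lid_edge (a point): middle of the lid's front edge, 24 mm behind the strip's centre line when shut; the catch's hook, 11 mm above the paddle, holds it
- cuvette: a 13 mm square glass cuvette with a white cap, 51 mm tall, standing on the instrument's front deck; not part of the job
- vial: a small capped sample vial, 24 mm across, 45 mm tall, standing on the instrument's front deck; not part of the job
- syringe1: a plastic syringe with a yellow tip cap, 160 mm long, lying on the bench; not part of the job
- syringe2: a second syringe like it, lying on the bench; not part of the job
- beaker: an open glass beaker, 72 mm across, 90 mm tall, on the bench; not part of the job
- wash_bottle: a white wash bottle with a blue cap, 68 mm across, 200 mm tall, on the bench; not part of the job
- spatula: a steel laboratory spoon, 170 mm long, lying on the bench; not part of the job
- cell_case: a closed grey case for cuvettes, 70 x 110 x 30 mm, on the bench; not part of the job

How it is judged:
By the outcome, as a careful person would: the job done as asked, in the order asked, and still so for the second after the job is handed in, with the robot touching nothing.
It also fails if it takes over 72 s, if anything falls off the work surface, if the arm or the gripper's body presses on something with over 40 N, if the wrist force passes 120 N, or if a joint passes its speed limit or range.

ROBOT

A 6-joint arm with a two-finger parallel gripper is mounted at the origin on the work surface. World frame = base frame: x ahead of the robot, y to its left, z up, the work surface at z = 0. Lengths are in m, angles in rad, forces in N, time in s.
With the tool pointing down it reaches from about 0.3 to 0.775 m from the base axis. Payload 14.6 kg.
Tool frame: the origin (TCP) lies midway between the tips of the shut fingers; the grasp point (between the pads) lies 19 mm behind it; z points along the fingers, y is the line along which they close (so a half turn about z gives the same grasp; the last joint's range is limited). The gripper opens to 94 mm and grips with 3 to 60 N. Pads are 16 mm wide; open, the fingers measure 119 mm over their backs; the gripper's body (75 mm by 177 mm) begins 78 mm behind the grasp point.
Start: joints at [-1.187, 0.3, 1.521, -0, 1.321, -0.067], TCP at [0.24, -0.495, 0.205] pointing down, gripper open.
Joint ranges: [-3.03, 3.03], [-0.79, 2.21], [0.23, 2.52], [-1.04, 4.18], [0, 3.07], [-2.55, 2.55]. Speed limits (rad/s): [2.22, 2.22, 2.57, 3.14, 3.14, 3.14].

INTERFACE

Orientations are given as a unit quaternion [w, x, y, z].
In Python, from workcell import arm gives the robot as it stands. The module is installed in compiled form; this text tells all that it offers.
- The arm moves only by the tool servo_tool, never from a script. Its argument "series" is a list of rows, each a list of 3 entries, a list of its own where there are three numbers: the shift along the tool's x, y, z in cm, then the turn, a rotation vector about the tool's x, y, z in degrees, then the opening, from 0 (shut) to 1 (fully open). In form: [[[x, y, z], [wx, wy, wz], gripper], ...]. A call has exactly 8 rows; each row is the pose to reach, as a shift and turn from the pose commanded when the call began, along the tool's axes at that moment; what a row does not reach only later rows make up. A row lasts 1/10 s, in which the tool goes at most 50 mm and 8.59 degrees, less where a joint would pass 70% of its speed; a pose out of reach is approached as far as the arm can. A call with a gripper value outside its range is refused whole. The fingers move at their own pace and stop on an object; the grip force is fixed at half the most. Time passes only in rows, so rows that repeat a pose let the fingers close, or fill a call up. It gives the time, the measured TCP pose, the force, the opening and the grip force at its end, in the units of the state.
- arm.read_state(): the state, without advancing time (a new reading comes with each control period).
- arm.get_image(name): name is "side" or "top"; returns the picture (400x640x3 uint8, red, green, blue); there is no depth.
- arm.camera_params(name): a dict with "intrinsics" (3x3 intrinsics, pixels), "R" (3x3) and "t" (3): a world point X has camera coordinates R X + t. Camera axes: x right, y down, z forward; pixel columns grow to the right and rows downward; lengths in m; the calibration is good to about 2 mm. A picture is of the moment at which its call begins. camera_params takes no time and is no camera call.
- arm.hand_in(): hands the job in; it is judged then, once.
Trained networks look in the newest picture that a camera, given by its name, has taken for a name from the list of things; names that differ only in an ending like _2 or _b are one class to them, and where a whole thing is asked for, a point or a joint stands for the part that bears it (a point fixed in the world has none). Each returns a list of dicts, best first, with "conf" (0 to 1); they miss things now and then, are a little off and sometimes report something else, mostly with a low value. They report only what shows in the picture. A call takes as long as a camera call.
- arm.cut_out(thing, camera): "region" (400x640 bool, what is visible of it) and "extent" ([left, top, width, height] in pixels, round what is visible of it).
The state is a dict: "time_s": time; "joint_pos": joint angles; "joint_velocities": joint speeds; "joint_torque": joint torques, N m; "tool_pos": TCP position; "tool_rot": TCP orientation; "contact_force": force on the tool from outside, world axes, zero at the start; "ft_torque": the same for the moment, N m; "opening": finger opening in m; "gripper_force": force on a finger pad.
Only numpy, scipy, OpenCV 4.12 (cv2) and the standard library are available. Lean on these libraries where they do the work, as an engineer would, in place of code of your own. Each camera call takes 0.05 s, during which the arm holds its last target. There are 200 camera calls.

## Working session

There is one attempt and no reset: what is moved stays moved. The work goes in short steps, Python scripts to look and compute and a tool call to move; the robot and the scene stay as the last step left them, time stands still between calls to the robot, and variables do not carry over. Pictures are saved under pics/ and viewed, at most 10 in all, crops included, and the job is handed in when it is done.

Besides the shell and the picture viewer there is one more tool, called by a JSON object that holds its "method" and its "body", one argument or row to a line. servo_tool: Moves the arm, as the interface text tells. Its arguments: {"type":"object","properties":{"series":{"type":"array","items":{"type":"array"}}},"required":["series"]}

```bash
mkdir -p pics
cat > h.py <<'E'
import numpy as np, cv2
from workcell import arm
def cam(n):
    p=arm.camera_params(n); return np.array(p["intrinsics"]),np.array(p["R"]),np.array(p["t"])
def back(n,uv,z):
    K,R,t=cam(n); d=R.T@np.linalg.inv(K)@np.array([uv[0],uv[1],1.]); c=-R.T@t
    return c+d*(z-c[2])/d[2]
def proj(n,X):
    K,R,t=cam(n); q=K@(R@np.array(X)+t); return q[:2]/q[2]
def save(n,f):
    im=arm.get_image(n); cv2.imwrite('pics/'+f,im[:,:,::-1]); return im
E
python3 - <<'E'
from h import *
np.set_printoptions(precision=4,suppress=True)
for n in("top","side"):
    im=save(n,n+'0.png')
    K,R,t=cam(n);print(n,-R.T@t,K[0,0],R[2])
    for th in("spectro","lid","cuvette","vial","catch"):
        for d in arm.cut_out(th,n)[:2]:
            c=cv2.findContours(d["region"].astype(np.uint8),0,2)[0]
            print(th,round(d["conf"],2),d["extent"],cv2.minAreaRect(max(c,key=len)) if c else 0)
s=arm.read_state();print(s["time_s"],s["tool_pos"],s["tool_rot"],s["contact_force"],s["opening"])
E
```

```text
top [ 0.3237 -0.0336  1.4843] 456.45718966737365 [ 0.162  -0.0051 -0.9868]
spectro 0.83 [214.9, 90.2, 169.1, 172.3] ((297.91064453125, 175.46176147460938), (171.38746643066406, 168.93984985351562), 1.803995132446289)
spectro 0.36 [425.0, 182.0, 37.3, 26.1] ((443.5945739746094, 195.14041137695312), (22.85679054260254, 35.864280700683594), 74.47589111328125)
lid 0.93 [264.9, 134.2, 75.7, 75.2] ((302.204833984375, 172.55877685546875), (73.16341400146484, 71.81939697265625), 1.9749339818954468)
vial 0.58 [263.3, 128.8, 76.5, 79.3] ((302.3927001953125, 171.62826538085938), (73.14318084716797, 73.6529541015625), 2.337306022644043)
vial 0.54 [348.6, 246.1, 7.7, 4.6] ((351.6999816894531, 250.40005493164062), (6.708203315734863, 7.155416965484619), 63.43495178222656)
catch 0.47 [305.2, 206.3, 10.8, 16.2] ((309.5, 214.5), (15.0, 13.0), 90.0)
side [ 0.3606 -0.8822  1.1045] 439.0913399793843 [ 0.1422  0.6499 -0.7466]
spectro 0.97 [249.3, 111.2, 203.2, 173.9] ((352.0491943359375, 193.58724975585938), (152.55589294433594, 184.95465087890625), 79.04593658447266)
spectro 0.55 [280.8, 84.3, 18.5, 45.3] ((289.5, 106.0), (46.0, 17.0), 90.0)
lid 0.98 [302.8, 151.6, 84.6, 56.9] ((345.36016845703125, 178.30307006835938), (53.019439697265625, 78.67646026611328), 80.18070220947266)
cuvette 0.43 [268.8, 173.0, 4.4, 14.6] ((270.5810852050781, 178.9864959716797), (12.658721923828125, 5.425166606903076), 80.53767395019531)
vial 0.47 [272.9, 221.7, 6.7, 16.3] ((276.4899597167969, 229.92999267578125), (16.12203598022461, 8.626703262329102), 81.8698959350586)
vial 0.42 [252.6, 109.1, 198.3, 177.9] ((351.5691223144531, 193.2892303466797), (154.03387451171875, 185.5455322265625), 78.5728988647461)
catch 0.46 [295.3, 185.6, 19.8, 11.3] ((304.39190673828125, 191.35133361816406), (8.38434886932373, 13.809514999389648), 80.53767395019531)
0.6 [ 0.2396 -0.4951  0.2055] [ 0.      0.9747  0.2235 -0.    ] [-0.3939 -0.4068 -0.6266] 0.09394915456038236
```

View pics/top0.png

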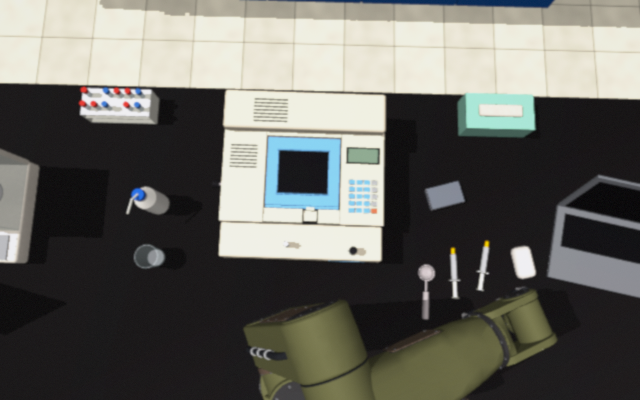

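View pics/side0.png

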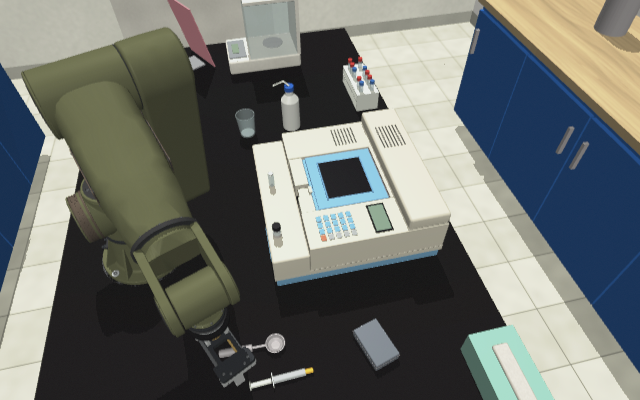

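```bash
cat > fit.py <<'E'
from h import *
from scipy.optimize import least_squares
np.set_printoptions(precision=4,suppress=True)
def pose(p,l): 
    c,s=np.cos(p[2]),np.sin(p[2]); return np.array([p[0]+c*l[0]-s*l[1],p[1]+s*l[0]+c*l[1],l[2]])
L=[(-.096,.108,.16),(-.096,-.108,.16),(.117,-.108,.16),(.117,.108,.16)]
reg={}
for n in("top","side"):
    im=arm.get_image(n)
    hsv=cv2.cvtColor(im,cv2.COLOR_RGB2HSV)
    d=arm.cut_out("lid",n)[0]; x,y,w,h=map(int,d["extent"])
    m=np.zeros((400,640),np.uint8); m[y-6:y+h+6,x-6:x+w+6]=1
    b=(m>0)&(hsv[...,0]>90)&(hsv[...,0]<120)&(hsv[...,1]>70)&(hsv[...,2]>90)
    n_,lab,st,_=cv2.connectedComponentsWithStats(b.astype(np.uint8))
    k=1+np.argmax(st[1:,4]); c=max(cv2.findContours((lab==k).astype(np.uint8),0,2)[0],key=len)
    hull=cv2.convexHull(c).astype(np.float32)
    q=cv2.approxPolyN(hull,4)[0] if hasattr(cv2,'approxPolyN') else cv2.boxPoints(cv2.minAreaRect(hull))
    W=np.array([back(n,u,.16) for u in q]); reg[n]=W
    print(n,q.tolist()); print(W[:,:2],W.mean(0)[:2],[np.linalg.norm(W[i]-W[i-1]).round(4) for i in range(4)])
    g=arm.cut_out("catch",n)
    for d in g[:2]:
        u=np.argwhere(d["region"]).mean(0)[::-1]; print('catch',d["conf"],u,back(n,u,.149))
def res(p):
    r=[]
    for W in reg.values():
        for l in L:
            D=np.linalg.norm(W[:,:2]-pose(p,l)[:2],axis=1); i=D.argmin(); r+=list(W[i,:2]-pose(p,l)[:2])
    return r
s=least_squares(res,[.52,0,0],loss='soft_l1',f_scale=.005);print(s.x,np.array(s.fun)*1000)
for l in[(-.12,0,.16),(-.12,.112,.16),(-.12,-.112,.16)]: print(pose(s.x,l))
np.save('p.npy',s.x)
c=[]
for n in("top","side"):
    u,v=proj(n,pose(s.x,(-.12,0,.16))).astype(int); im=arm.get_image(n)[v-30:v+30,u-50:u+50,::-1]
    c.append(cv2.resize(im,None,fx=5,fy=5,interpolation=2)); print('crop origin',u-50,v-30)
cv2.imwrite('pics/crop.png',np.vstack(c))
E
python3 fit.py
```

```text
top [[340.1112976074219, 138.6590118408203], [338.2784118652344, 210.14248657226562], [264.1924743652344, 206.34320068359375], [267.8858642578125, 136.16847229003906]]
[[ 0.7278 -0.103 ]
 [ 0.5107 -0.1011]
 [ 0.5165  0.1162]
 [ 0.7298  0.1143]] [0.6212 0.0066] [np.float64(0.2172), np.float64(0.2171), np.float64(0.2173), np.float64(0.2133)]
catch 0.45 [308.9216 215.1438] [ 0.4952 -0.0154  0.149 ]
side [[388.1727600097656, 197.06976318359375], [315.7086181640625, 209.75099182128906], [301.4109802246094, 158.27952575683594], [367.1464538574219, 148.0083770751953]]
[[ 0.7282 -0.1006]
 [ 0.5147 -0.0986]
 [ 0.5167  0.1182]
 [ 0.7309  0.1157]] [0.6226 0.0086] [np.float64(0.2163), np.float64(0.2135), np.float64(0.2168), np.float64(0.2142)]
[ 0.6115  0.0078 -0.0117] [-0.2998 -0.6963 -3.5099 -1.9761  0.615  -1.3533  0.02   -0.1147 -0.0078
  1.298   0.4783  0.4751  0.9655  0.9911  1.1549  1.2875]
[0.4915 0.0092 0.16  ]
[0.4928 0.1212 0.16  ]
[ 0.4902 -0.1028  0.16  ]
crop origin 250 185
crop origin 250 154
```

View pics/crop.png

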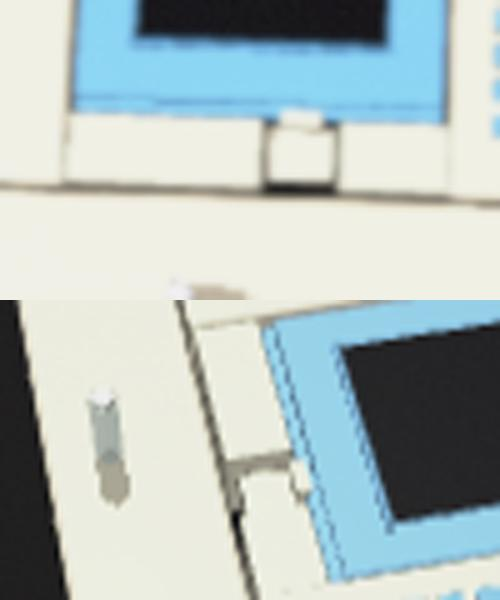

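The top picture shows the groove at about px (303–318, 209–222), with the hook at (310, 209). That puts the groove centre at about y = -0.019, 28 mm right of the strip middle. I'll touch down on the strip left of it and slide right with the fingers shut and tilted 10°.

```bash
cat > plan.py <<'E'
from h import *
import sys
from scipy.spatial.transform import Rotation as Ro
np.set_printoptions(precision=2,suppress=True)
def quat(q): return Ro.from_quat([q[1],q[2],q[3],q[0]])
def target(tilt=10,yaw=-.67):
    return Ro.from_euler('z',yaw,degrees=True)*Ro.from_rotvec([np.pi,0,0])*Ro.from_euler('y',tilt,degrees=True)
s=arm.read_state(); R=quat(s["tool_rot"]); p=np.array(s["tool_pos"])
for a in sys.argv[1:]:
    x=np.array(list(map(float,a.split(','))))
    print(a,'shift cm',R.inv().apply(x-p)*100,'turn',(R.inv()*target()).as_rotvec(degrees=True))
print(s["time_s"],p*1000,s["contact_force"],s["opening"])
E
python3 plan.py .24,-.495,.32 .4925,.05,.28
python3 -c "
from h import *
for u in [(302.8,216),(310.2,216),(317.6,216)]: print(back('top',u,.16))
print(back('top',(310,208.6),.16),back('top',(310,222.4),.16))
print(back('side',(270,175),.18),back('side',(277,224),.18))"
```

```text
.24,-.495,.32 shift cm [  0.04   0.01 -11.46] turn [-2.31  9.82 26.43]
.4925,.05,.28 shift cm [ 46.51 -38.04  -7.46] turn [-2.31  9.82 26.43]
1.0 [ 239.61 -495.06  205.45] [-0.44 -0.5  -0.47] 0.09387627638773433
[0.49081535 0.00229831 0.16      ]
[ 0.4913592  -0.01931407  0.16      ]
[ 0.49190322 -0.04093286  0.16      ]
[ 0.51317797 -0.01814507  0.16      ] [ 0.47255436 -0.01923315  0.16      ]
[0.40877592 0.0480035  0.18      ] [ 0.39958408 -0.13987393  0.18      ]
```

{"method": "servo_tool", "body": {
  "series": [
    [[0,0,-5],[0,0,0],0],
    [[0,0,-10],[0,0,0],0],
    [[3,-3,-11.5],[0,0,4],0],
    [[8,-6.5,-11.5],[0,0,8],0],
    [[12,-10,-11.5],[-1,4,12],0],
    [[16,-13,-11.5],[-1,6,16],0],
    [[20,-16,-11.5],[-2,8,20],0],
    [[24,-19.5,-11],[-2.3,9.8,26.4],0]
  ]
}}

```text
time_s: 1.8
tool_pos: [0.3642, -0.2292, 0.3172]
tool_rot: [0.001, 0.996, -0.007, 0.088]
contact_force: [0.8, -0.1, 0.4]
opening: 0.0334
gripper_force: 0.0
```

```bash
python3 plan.py .4925,.05,.26
```

```text
.4925,.05,.26 shift cm [ 11.22 -28.11   7.81] turn [ 0.03 -0.13 -0.18]
1.8 [ 364.16 -229.19  317.17] [ 0.76 -0.06  0.37] 0.03338532731125648
```

{"method": "servo_tool", "body": {
  "series": [
    [[2,-4,0],[0,0,0],0],
    [[4,-8.5,1],[0,0,0],0],
    [[6,-13,2],[0,0,0],0],
    [[8,-17.5,3.5],[0,0,0],0],
    [[9.5,-22,5],[0,0,0],0],
    [[10.7,-26,6.5],[0,0,0],0],
    [[11.2,-28.1,7.8],[0,0,0],0],
    [[11.2,-28.1,7.8],[0,0,0],0]
  ]
}}

```text
time_s: 2.6
tool_pos: [0.4904, 0.0511, 0.2576]
tool_rot: [0.0, 0.996, -0.004, 0.086]
contact_force: [-0.8, -0.2, 0.3]
opening: 0.0004
gripper_force: 0.0
```

```bash
python3 plan.py .4925,.05,.175
```

```text
.4925,.05,.175 shift cm [-1.2   0.11  8.18] turn [-0.05  0.18  0.22]
2.6 [490.43  51.08 257.62] [-0.76 -0.16  0.3 ] 0.00039064279899494585
```

{"method": "servo_tool", "body": {
  "series": [
    [[-0.3,0.1,2],[0,0,0],0],
    [[-0.6,0.1,4],[0,0,0],0],
    [[-0.9,0.1,6],[0,0,0],0],
    [[-1.1,0.1,7.3],[0,0,0],0],
    [[-1.2,0.1,8.0],[0,0,0],0],
    [[-1.2,0.1,8.2],[0,0,0],0],
    [[-1.2,0.1,8.2],[0,0,0],0],
    [[-1.2,0.1,8.2],[0,0,0],0]
  ]
}}

```text
time_s: 3.4
tool_pos: [0.4933, 0.0476, 0.1773]
tool_rot: [0.0, 0.996, -0.006, 0.088]
contact_force: [-0.0, 0.4, 0.1]
opening: 0.0007
gripper_force: 0.0
```

```bash
python3 plan.py .4925,.05,.165 .4925,.05,.155; python3 -c "
from h import *
a=[]
for n in('top','side'):
    u,v=proj(n,[.4925,.02,.16]).astype(int); im=arm.get_image(n)[v-30:v+30,u-50:u+50,::-1]; a.append(cv2.resize(im,None,fx=5,fy=5,interpolation=2))
cv2.imwrite('pics/c2.png',np.vstack(a))"
```

```text
.4925,.05,.165 shift cm [-0.3  -0.24  1.2 ] turn [-0.01 -0.05  0.03]
.4925,.05,.155 shift cm [-0.47 -0.24  2.18] turn [-0.01 -0.05  0.03]
3.4 [493.29  47.57 177.32] [-0.    0.42  0.07] 0.0006665878822407615
```

View pics/c2.png

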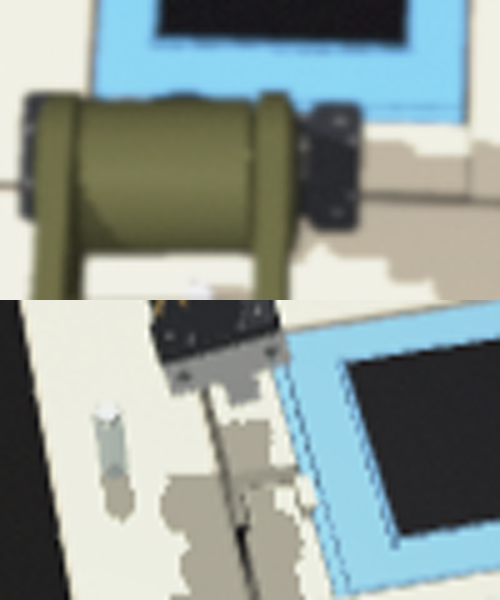

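The fingertip (side crop, about (240, 395)) hovers over the strip left of the groove, clear of the lid and the cuvette.

{"method": "servo_tool", "body": {
  "series": [
    [[-0.05,0,0.3],[0,0,0],0],
    [[-0.1,0,0.6],[0,0,0],0],
    [[-0.15,0,0.9],[0,0,0],0],
    [[-0.2,0,1.1],[0,0,0],0],
    [[-0.22,0,1.25],[0,0,0],0],
    [[-0.22,0,1.25],[0,0,0],0],
    [[-0.22,0,1.25],[0,0,0],0],
    [[-0.22,0,1.25],[0,0,0],0]
  ]
}}

```text
time_s: 4.3
tool_pos: [0.493, 0.0477, 0.1639]
tool_rot: [0.0, 0.996, -0.006, 0.087]
contact_force: [-0.1, -0.8, -0.1]
opening: 0.0005
gripper_force: 0.0
```

{"method": "servo_tool", "body": {
  "series": [
    [[0,0,0.03],[0,0,0],0],
    [[-0.01,0,0.06],[0,0,0],0],
    [[-0.02,0,0.1],[0,0,0],0],
    [[-0.02,0,0.13],[0,0,0],0],
    [[-0.03,0,0.16],[0,0,0],0],
    [[-0.03,0,0.18],[0,0,0],0],
    [[-0.03,0,0.2],[0,0,0],0],
    [[-0.03,0,0.2],[0,0,0],0]
  ]
}}

```text
time_s: 5.1
tool_pos: [0.493, 0.0477, 0.1618]
tool_rot: [0.0, 0.996, -0.006, 0.087]
contact_force: [0.8, 0.2, 0.2]
opening: 0.0004
gripper_force: 0.1
```

{"method": "servo_tool", "body": {
  "series": [
    [[0,0,0.01],[0,0,0],0],
    [[0,0,0.02],[0,0,0],0],
    [[0,0,0.03],[0,0,0],0],
    [[0,0,0.04],[0,0,0],0],
    [[-0.01,0,0.05],[0,0,0],0],
    [[-0.01,0,0.05],[0,0,0],0],
    [[-0.01,0,0.05],[0,0,0],0],
    [[-0.01,0,0.05],[0,0,0],0]
  ]
}}

```text
time_s: 5.9
tool_pos: [0.4931, 0.0477, 0.1614]
tool_rot: [0.0, 0.996, -0.006, 0.087]
contact_force: [-1.1, -0.1, 3.9]
opening: 0.0004
gripper_force: 2.1
```

{"method": "servo_tool", "body": {
  "series": [
    [[0,0,0.01],[0,0,0],0],
    [[0,0,0.02],[0,0,0],0],
    [[0,0,0.03],[0,0,0],0],
    [[0,0,0.03],[0,0,0],0],
    [[0,0,0.03],[0,0,0],0],
    [[0,0,0.03],[0,0,0],0],
    [[0,0,0.03],[0,0,0],0],
    [[0,0,0.03],[0,0,0],0]
  ]
}}

```text
time_s: 6.7
tool_pos: [0.4931, 0.0477, 0.1613]
tool_rot: [0.0, 0.996, -0.006, 0.087]
contact_force: [-3.3, 0.6, 6.7]
opening: 0.0007
gripper_force: 3.5
```

{"method": "servo_tool", "body": {
  "series": [
    [[0,0,-0.03],[0,0,0],0],
    [[0,0.2,-0.03],[0,0,0],0],
    [[0,0.4,-0.03],[0,0,0],0],
    [[0,0.6,-0.03],[0,0,0],0],
    [[0,0.8,-0.03],[0,0,0],0],
    [[0,1.0,-0.03],[0,0,0],0],
    [[0,1.2,-0.03],[0,0,0],0],
    [[0,1.4,-0.03],[0,0,0],0]
  ]
}}

```text
time_s: 7.5
tool_pos: [0.4929, 0.0336, 0.1614]
tool_rot: [0.0, 0.996, -0.006, 0.087]
contact_force: [-0.7, 4.2, 5.7]
opening: 0.0003
gripper_force: 2.6
```

{"method": "servo_tool", "body": {
  "series": [
    [[0,0.2,-0.02],[0,0,0],0],
    [[0,0.4,-0.02],[0,0,0],0],
    [[0,0.6,-0.02],[0,0,0],0],
    [[0,0.8,-0.02],[0,0,0],0],
    [[0,1.0,-0.02],[0,0,0],0],
    [[0,1.2,-0.02],[0,0,0],0],
    [[0,1.4,-0.02],[0,0,0],0],
    [[0,1.6,-0.02],[0,0,0],0]
  ]
}}

```text
time_s: 8.3
tool_pos: [0.4926, 0.0176, 0.1615]
tool_rot: [0.0, 0.996, -0.006, 0.087]
contact_force: [0.5, 1.9, 3.4]
opening: 0.0004
gripper_force: 1.7
```

{"method": "servo_tool", "body": {
  "series": [
    [[0,0.2,0],[0,0,0],0],
    [[0,0.4,0],[0,0,0],0],
    [[0,0.6,0],[0,0,0],0],
    [[0,0.8,0],[0,0,0],0],
    [[0,1.0,0],[0,0,0],0],
    [[0,1.2,0],[0,0,0],0],
    [[0,1.4,0],[0,0,0],0],
    [[0,1.6,0],[0,0,0],0]
  ]
}}

```text
time_s: 9.1
tool_pos: [0.4922, 0.0014, 0.1612]
tool_rot: [0.001, 0.996, -0.006, 0.087]
contact_force: [0.9, -1.0, -0.3]
opening: 0.0003
gripper_force: 0.0
```

Contact has gone, so the groove's left edge is found. I'll carry on to its middle at the same height.

{"method": "servo_tool", "body": {
  "series": [
    [[0,0.2,0],[0,0,0],0],
    [[0,0.4,0],[0,0,0],0],
    [[0,0.6,0],[0,0,0],0],
    [[0,0.8,0],[0,0,0],0],
    [[0,0.9,0],[0,0,0],0],
    [[0,0.9,0],[0,0,0],0],
    [[0,0.9,0],[0,0,0],0],
    [[0,0.9,0],[0,0,0],0]
  ]
}}

```text
time_s: 9.9
tool_pos: [0.4924, -0.0072, 0.1615]
tool_rot: [0.0, 0.996, -0.006, 0.087]
contact_force: [0.0, 0.2, 0.7]
opening: 0.0003
gripper_force: 0.0
```

{"method": "servo_tool", "body": {
  "series": [
    [[0,0.2,0],[0,0,0],0],
    [[0,0.4,0],[0,0,0],0],
    [[0,0.6,0],[0,0,0],0],
    [[0,0.8,0],[0,0,0],0],
    [[0,1.0,0],[0,0,0],0],
    [[0,1.1,0],[0,0,0],0],
    [[0,1.15,0],[0,0,0],0],
    [[0,1.15,0],[0,0,0],0]
  ]
}}

```text
time_s: 10.7
tool_pos: [0.4922, -0.0188, 0.1615]
tool_rot: [0.0, 0.996, -0.006, 0.087]
contact_force: [-0.6, 0.2, 0.3]
opening: 0.0003
gripper_force: 0.0
```

```bash
python3 plan.py .4925,-.019,.155; python3 -c "
from h import *
a=[]
for n in('top','side'):
    u,v=proj(n,[.4925,-.01,.16]).astype(int); im=arm.get_image(n)[v-30:v+30,u-50:u+50,::-1]; a.append(cv2.resize(im,None,fx=5,fy=5,interpolation=2)); print(u-50,v-30,proj(n,arm.read_state()['tool_pos']))
cv2.imwrite('pics/c3.png',np.vstack(a))"
```

```text
.4925,-.019,.155 shift cm [-0.08  0.02  0.64] turn [-0.01  0.03  0.02]
10.7 [492.22 -18.81 161.46] [-0.58  0.18  0.34] 0.0003380591324224135
257 185 [310.01595824 215.63091039]
251 158 [302.29478205 190.48393433]
```

View pics/c3.png

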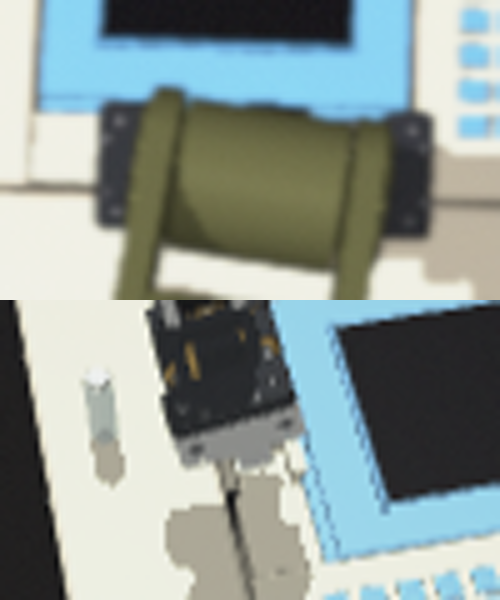

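The finger stands over the groove, with the hook just behind it at side crop (297, 465). Next I go down into the groove.

{"method": "servo_tool", "body": {
  "series": [
    [[-0.03,0,0.15],[0,0,0],0],
    [[-0.06,0,0.3],[0,0,0],0],
    [[-0.08,0,0.45],[0,0,0],0],
    [[-0.1,0,0.6],[0,0,0],0],
    [[-0.13,0,0.75],[0,0,0],0],
    [[-0.15,0,0.85],[0,0,0],0],
    [[-0.17,0,0.95],[0,0,0],0],
    [[-0.17,0,0.95],[0,0,0],0]
  ]
}}

```text
time_s: 11.6
tool_pos: [0.4922, -0.0188, 0.1517]
tool_rot: [0.0, 0.996, -0.006, 0.087]
contact_force: [0.6, 0.1, -0.1]
opening: 0.0004
gripper_force: 0.0
```

{"method": "servo_tool", "body": {
  "series": [
    [[0,0,0.05],[0,0,0],0],
    [[-0.02,0,0.1],[0,0,0],0],
    [[-0.03,0,0.15],[0,0,0],0],
    [[-0.04,0,0.2],[0,0,0],0],
    [[-0.04,0,0.25],[0,0,0],0],
    [[-0.05,0,0.3],[0,0,0],0],
    [[-0.05,0,0.3],[0,0,0],0],
    [[-0.05,0,0.3],[0,0,0],0]
  ]
}}

```text
time_s: 12.4
tool_pos: [0.4922, -0.0188, 0.1488]
tool_rot: [0.0, 0.996, -0.006, 0.087]
contact_force: [-1.9, -0.1, 2.7]
opening: 0.0003
gripper_force: 1.3
```

{"method": "servo_tool", "body": {
  "series": [
    [[-0.02,0,0.08],[0,0,0],0],
    [[-0.03,0,0.16],[0,0,0],0],
    [[-0.04,0,0.24],[0,0,0],0],
    [[-0.06,0,0.32],[0,0,0],0],
    [[-0.07,0,0.4],[0,0,0],0],
    [[-0.07,0,0.4],[0,0,0],0],
    [[-0.07,0,0.4],[0,0,0],0],
    [[-0.07,0,0.4],[0,0,0],0]
  ]
}}

```text
time_s: 13.2
tool_pos: [0.4922, -0.0188, 0.1447]
tool_rot: [0.0, 0.996, -0.006, 0.087]
contact_force: [-3.4, -0.7, 3.0]
opening: 0.0003
gripper_force: 2.0
```

```bash
python3 -c "
from h import *
im=save('side','s4.png'); cv2.imwrite('pics/s4.png',cv2.resize(im[140:240,250:420,::-1],None,fx=4,fy=4))"
```

```text
(no output)
```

View pics/s4.png

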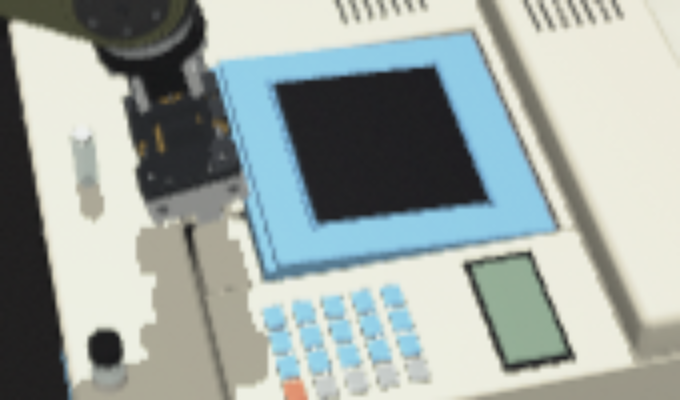

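The lid has been released and is rising: its front edge shows lifted at (265, 275). I take the hand out, up and back toward the robot.

{"method": "servo_tool", "body": {
  "series": [
    [[0,0,-1],[0,0,0],0],
    [[-0.3,0,-3],[0,0,0],0],
    [[-1.5,0,-6],[0,0,0],0],
    [[-4,0,-9],[0,0,0],0],
    [[-7,0,-12],[0,0,0],0],
    [[-9,0,-14],[0,0,0],0],
    [[-10,0,-15],[0,0,0],0],
    [[-10,0,-15],[0,0,0],0]
  ]
}}

```text
time_s: 14.05
tool_pos: [0.3675, -0.0174, 0.277]
tool_rot: [0.001, 0.996, -0.006, 0.089]
contact_force: [0.5, -0.7, 0.4]
opening: 0.0006
gripper_force: 0.0
```

{"method": "servo_tool", "body": {
  "series": [
    [[0,0,0],[0,0,0],0],
    [[0,0,0],[0,0,0],0],
    [[0,0,0],[0,0,0],0],
    [[0,0,0],[0,0,0],0],
    [[0,0,0],[0,0,0],0],
    [[0,0,0],[0,0,0],0],
    [[0,0,0],[0,0,0],0],
    [[0,0,0],[0,0,0],0]
  ]
}}

```text
time_s: 14.85
tool_pos: [0.3678, -0.0174, 0.2751]
tool_rot: [0.0, 0.996, -0.006, 0.087]
contact_force: [0.5, -0.2, -0.1]
opening: 0.0002
gripper_force: 0.0
```

{"method": "servo_tool", "body": {
  "series": [
    [[0,0,0],[0,0,0],0],
    [[0,0,0],[0,0,0],0],
    [[0,0,0],[0,0,0],0],
    [[0,0,0],[0,0,0],0],
    [[0,0,0],[0,0,0],0],
    [[0,0,0],[0,0,0],0],
    [[0,0,0],[0,0,0],0],
    [[0,0,0],[0,0,0],0]
  ]
}}

```text
time_s: 15.65
tool_pos: [0.3678, -0.0174, 0.2751]
tool_rot: [0.0, 0.996, -0.006, 0.087]
contact_force: [0.2, -0.7, 0.4]
opening: 0.0006
gripper_force: 0.0
```

{"method": "servo_tool", "body": {
  "series": [
    [[0,0,0],[0,0,0],0],
    [[0,0,0],[0,0,0],0],
    [[0,0,0],[0,0,0],0],
    [[0,0,0],[0,0,0],0],
    [[0,0,0],[0,0,0],0],
    [[0,0,0],[0,0,0],0],
    [[0,0,0],[0,0,0],0],
    [[0,0,0],[0,0,0],0]
  ]
}}

```text
time_s: 16.45
tool_pos: [0.3678, -0.0174, 0.2751]
tool_rot: [0.0, 0.996, -0.006, 0.087]
contact_force: [-0.5, 0.0, -0.7]
opening: 0.0003
gripper_force: 0.0
```

{"method": "servo_tool", "body": {
  "series": [
    [[0,0,0],[0,0,0],0],
    [[0,0,0],[0,0,0],0],
    [[0,0,0],[0,0,0],0],
    [[0,0,0],[0,0,0],0],
    [[0,0,0],[0,0,0],0],
    [[0,0,0],[0,0,0],0],
    [[0,0,0],[0,0,0],0],
    [[0,0,0],[0,0,0],0]
  ]
}}

```text
time_s: 17.25
tool_pos: [0.3678, -0.0174, 0.2751]
tool_rot: [0.0, 0.996, -0.006, 0.087]
contact_force: [0.4, -0.8, -0.2]
opening: 0.0004
gripper_force: 0.0
```

```bash
python3 -c "
from h import *
save('side','s5.png')"
```

```text
(no output)
```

View pics/s5.png

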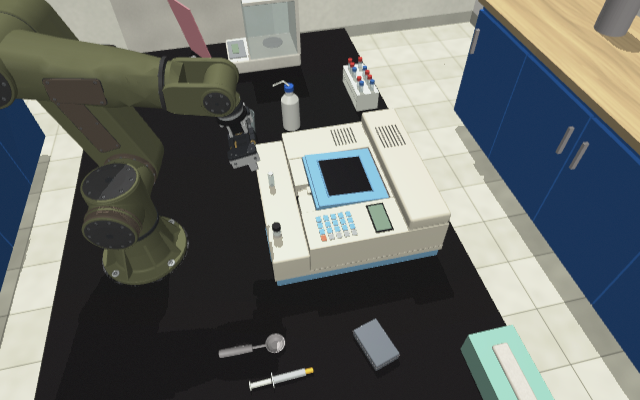

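The lid isn't standing: it looks nearly shut at (345, 178). I'll measure it.

```bash
python3 fit.py | grep -v crop; python3 -c "
import cv2
a=cv2.imread('pics/side0.png')[140:215,250:400];b=cv2.imread('pics/s5.png')[140:215,250:400]
cv2.imwrite('pics/cmp.png',cv2.resize(cv2.vconcat([a,b]),None,fx=4,fy=4,interpolation=2))"
```

```text
top [[340.0931396484375, 138.43643188476562], [338.63519287109375, 209.8755340576172], [263.64068603515625, 205.92845153808594], [267.87701416015625, 136.02923583984375]]
[[ 0.7285 -0.1029]
 [ 0.5115 -0.1021]
 [ 0.5176  0.1178]
 [ 0.7302  0.1143]] [0.622  0.0068] [np.float64(0.2172), np.float64(0.217), np.float64(0.22), np.float64(0.2126)]
catch 0.46 [309.467 215.566] [ 0.494 -0.017  0.149]
catch 0.32 [302.1564 172.6245] [0.6229 0.0084 0.149 ]
side [[388.4407958984375, 196.86338806152344], [315.8536071777344, 209.6728973388672], [300.83355712890625, 155.6007537841797], [367.21551513671875, 147.8819122314453]]
[[ 0.7292 -0.1   ]
 [ 0.5152 -0.0985]
 [ 0.5174  0.1307]
 [ 0.7313  0.1162]] [0.6233 0.0121] [np.float64(0.2162), np.float64(0.214), np.float64(0.2292), np.float64(0.2144)]
[ 0.6122  0.0087 -0.0146] [-0.095  -0.2847 -3.0672 -4.2723  0.9415 -1.9512 -0.521  -0.7257 -0.3583
 12.5657  0.5645 -0.6028  1.6078  0.9068  0.572   1.1586]
[0.4922 0.0105 0.16  ]
[0.4938 0.1225 0.16  ]
[ 0.4905 -0.1015  0.16  ]
```

View pics/cmp.png

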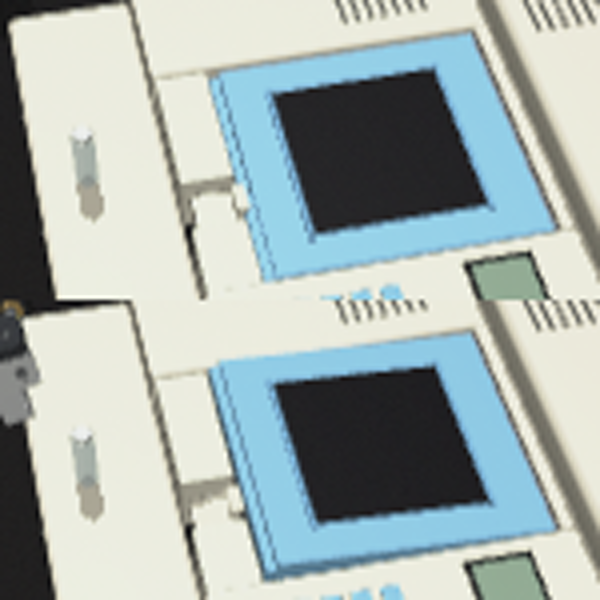

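The first press freed the lid only to a few mm ajar. The hook hadn't withdrawn fully, because my contact point is forward of the line and the lever there is longer. I'll go back and press deeper.

{"method": "servo_tool", "body": {
  "series": [
    [[3,0,3],[0,0,0],0],
    [[6,0,6],[0,0,0],0],
    [[8.5,0,9],[0,0,0],0],
    [[9.7,0,11.5],[0,0,0],0],
    [[10.1,0,12.8],[0,0,0],0],
    [[10.1,0,13.6],[0,0,0],0],
    [[10.1,0,14.3],[0,0,0],0],
    [[10.1,0,14.3],[0,0,0],0]
  ]
}}

```text
time_s: 18.5
tool_pos: [0.4916, -0.0188, 0.1519]
tool_rot: [0.0, 0.996, -0.006, 0.087]
contact_force: [-0.7, -0.3, -1.3]
opening: 0.0005
gripper_force: 0.0
```

{"method": "servo_tool", "body": {
  "series": [
    [[-0.02,0,0.15],[0,0,0],0],
    [[-0.05,0,0.3],[0,0,0],0],
    [[-0.08,0,0.45],[0,0,0],0],
    [[-0.1,0,0.6],[0,0,0],0],
    [[-0.12,0,0.75],[0,0,0],0],
    [[-0.13,0,0.85],[0,0,0],0],
    [[-0.13,0,0.9],[0,0,0],0],
    [[-0.13,0,0.9],[0,0,0],0]
  ]
}}

```text
time_s: 19.3
tool_pos: [0.4919, -0.0188, 0.143]
tool_rot: [0.0, 0.996, -0.005, 0.087]
contact_force: [-7.9, 0.3, 9.4]
opening: 0.0005
gripper_force: 5.4
```

```bash
cat > lid.py <<'E'
from h import *
b=arm.get_image('side'); im=cv2.cvtColor(b,cv2.COLOR_RGB2HSV)
m=(im[...,0]>90)&(im[...,0]<120)&(im[...,1]>70)&(im[...,2]>90); m[:, :285]=0; m[:,420:]=0; m[:100]=0; m[212:]=0
v,u=np.nonzero(m); 
print(arm.read_state()["time_s"],u.min(),v.min(),u.max(),v.max(),m.sum(),[ (d["conf"],d["extent"]) for d in arm.cut_out("lid","side")[:1]])
E
python3 lid.py
```

```text
19.35 305 141 388 211 2322 [(0.93, [303.3, 143.1, 85.3, 55.8])]
```

{"method": "servo_tool", "body": {
  "series": [
    [[0,0,-0.05],[0,0,0],0],
    [[0,0,-0.05],[0,0,0],0],
    [[0,0,-0.05],[0,0,0],0],
    [[0,0,-1.5],[0,0,0],0],
    [[-0.3,0,-3.5],[0,0,0],0],
    [[-1.5,0,-6],[0,0,0],0],
    [[-4.5,0,-9],[0,0,0],0],
    [[-8,0,-12.5],[0,0,0],0]
  ]
}}

```text
time_s: 20.2
tool_pos: [0.3907, -0.0176, 0.2521]
tool_rot: [0.0, 0.996, -0.005, 0.086]
contact_force: [0.8, 0.2, 2.1]
opening: 0.0008
gripper_force: 0.0
```

```bash
python3 lid.py
```

```text
20.25 322 116 388 198 1542 [(0.82, [323.3, 119.8, 64.3, 78.5])]
```

{"method": "servo_tool", "body": {
  "series": [
    [[-2,0,-2],[0,0,0],0],
    [[-2,0,-2],[0,0,0],0],
    [[-2,0,-2],[0,0,0],0],
    [[-2,0,-2],[0,0,0],0],
    [[-2,0,-2],[0,0,0],0],
    [[-2,0,-2],[0,0,0],0],
    [[-2,0,-2],[0,0,0],0],
    [[-2,0,-2],[0,0,0],0]
  ]
}}

```text
time_s: 21.1
tool_pos: [0.3688, -0.0174, 0.268]
tool_rot: [0.0, 0.996, -0.006, 0.087]
contact_force: [0.2, 0.6, -0.6]
opening: 0.0004
gripper_force: 0.0
```

{"method": "servo_tool", "body": {
  "series": [
    [[0,0,0],[0,0,0],0],
    [[0,0,0],[0,0,0],0],
    [[0,0,0],[0,0,0],0],
    [[0,0,0],[0,0,0],0],
    [[0,0,0],[0,0,0],0],
    [[0,0,0],[0,0,0],0],
    [[0,0,0],[0,0,0],0],
    [[0,0,0],[0,0,0],0]
  ]
}}

```text
time_s: 21.9
tool_pos: [0.3687, -0.0174, 0.2682]
tool_rot: [0.0, 0.996, -0.006, 0.087]
contact_force: [0.7, 1.0, -0.0]
opening: 0.0005
gripper_force: 0.0
```

{"method": "servo_tool", "body": {
  "series": [
    [[0,0,0],[0,0,0],0],
    [[0,0,0],[0,0,0],0],
    [[0,0,0],[0,0,0],0],
    [[0,0,0],[0,0,0],0],
    [[0,0,0],[0,0,0],0],
    [[0,0,0],[0,0,0],0],
    [[0,0,0],[0,0,0],0],
    [[0,0,0],[0,0,0],0]
  ]
}}

```text
time_s: 22.7
tool_pos: [0.3687, -0.0174, 0.2682]
tool_rot: [0.0, 0.996, -0.006, 0.087]
contact_force: [-0.2, 0.6, -0.1]
opening: 0.0004
gripper_force: 0.0
```

{"method": "servo_tool", "body": {
  "series": [
    [[0,0,0],[0,0,0],0],
    [[0,0,0],[0,0,0],0],
    [[0,0,0],[0,0,0],0],
    [[0,0,0],[0,0,0],0],
    [[0,0,0],[0,0,0],0],
    [[0,0,0],[0,0,0],0],
    [[0,0,0],[0,0,0],0],
    [[0,0,0],[0,0,0],0]
  ]
}}

```text
time_s: 23.5
tool_pos: [0.3687, -0.0174, 0.2682]
tool_rot: [0.0, 0.996, -0.006, 0.087]
contact_force: [-1.0, 0.1, 0.1]
opening: 0.0003
gripper_force: 0.0
```

```bash
python3 lid.py; python3 -c "
from h import *
save('side','s6.png')"
```

```text
23.55 346 101 389 197 838 [(0.92, [349.0, 103.5, 42.8, 93.6])]
```

View pics/s6.png

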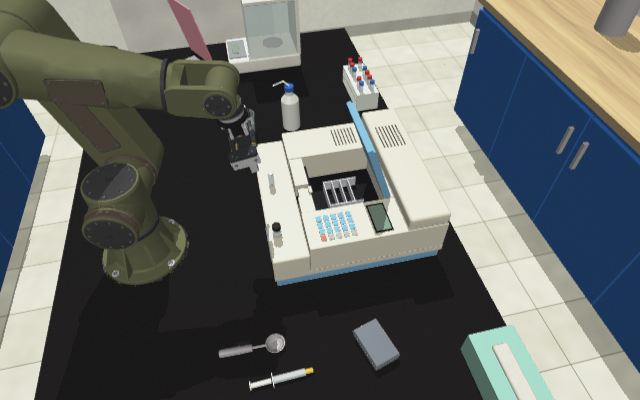

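The lid now stands wide open at (365, 145), with the cuvette and vial still in place and the hand clear.

```bash
python3 -c "
from workcell import arm
print(arm.hand_in())"
```

```text
the job is handed in; nothing more can be done
None
```

The lid is standing wide open, the hand is clear and the job is handed in at about 24 s; the first press only left the lid a few mm ajar, so the catch took a second, deeper press (9.4 N on the tool).

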